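Work a tight probe out of the instrument case

ROBOT

A 6-joint arm with a two-finger parallel gripper is mounted at the origin on the work surface. World frame = base frame: x ahead of the robot, y to its left, z up, the work surface at z = 0. Lengths are in m, angles in rad, forces in N, time in s.
With the tool pointing down it reaches from about 0.275 to 0.85 m from the base axis. Payload 5.2 kg.
Tool frame: the origin (TCP) lies between the finger pads; the fingertips stand 11 mm ahead of it and the grasp point (between the pads) lies 8 mm behind it; z points along the fingers, y is the line along which they close (so a half turn about z gives the same grasp; the last joint's range is limited). The gripper opens to 85 mm and grips with 20 to 120 N. Pads are 22 mm wide; open, the fingers measure 114 mm over their backs; the gripper's body (76 mm by 85 mm) begins 54 mm behind the grasp point. The pads swing forward as they close: fully open they stand 13 mm farther back than shut.
Start: joints at [-1.354, 0.259, 1.535, -0, 1.348, -0.203], TCP at [0.224, -0.502, 0.216] pointing down, gripper open.
Joint ranges: [-3.14, 3.14], [-0.91, 2.08], [0.19, 2.58], [-1.22, 4.36], [0.22, 2.71], [-3.12, 3.12]. Speed limits (rad/s): [2.57, 2.57, 3.14, 3.14, 3.14, 3.14].

INTERFACE

Orientations are given as a unit quaternion [x, y, z, w].
In Python, from rig import bot gives the robot as it stands.
- The arm moves only by the tool jog_arm, never from a script. Its argument "increments" is a list of rows, each a list of 3 entries, a list of its own where there are three numbers: the closure, from 0 (fully open) to 1 (shut), then the shift along the world's x, y, z scaled (see below), then the turn, a rotation vector about the world's x, y, z scaled (see below). In form: [[jaw, [x, y, z], [wx, wy, wz]], ...]. A call has 1 to 20 rows; each row shifts and turns the commanded pose from where the row before left it; what a row does not reach is not made up. The controller multiplies each number of a shift by 0.03 m and each number of a turn by 1.5 rad. A row lasts 1/10 s, in which the tool goes at most 50 mm and 8.59 degrees, less where a joint would pass 70% of its speed; a pose out of reach is approached as far as the arm can. A call with a number of a shift or a turn outside -1 to 1 is refused whole. A call with a gripper value outside its range is refused whole. The fingers move at their own pace and stop on an object; the grip force is fixed at half the most. Time passes only in rows, so rows that do not move let the fingers close. It gives the time, the measured TCP pose, the force, the opening and the grip force at its end, in the units of the state.
- bot.sense(): the state, without advancing time (a new reading comes with each control period).
- bot.camera(name): name is "scene" or "top"; returns a dict with "frame" (420x560x3 uint8, blue, green, red), "range_z" (420x560 float32, m along the optical axis (not along the pixel's ray), 0 where there is no reading), "camera_matrix" (3x3 intrinsics, pixels), "R" (3x3) and "t" (3): a world point X has camera coordinates R X + t. Camera axes: x right, y down, z forward; pixel columns grow to the right and rows downward; lengths in m; the calibration is good to about 2 mm. A picture is of the moment at which its call begins.
- bot.close_job(): hands the job in; it is judged then, once.
Trained networks look in a picture, given as the dict that the camera call returned (one of the last four; its "shot" number tells which), for a name from the list of things; names that differ only in an ending like _2 or _b are one class to them, and where a whole thing is asked for, a point or a joint stands for the part that bears it (a point fixed in the world has none). Each returns a list of dicts, best first, with "confidence" (0 to 1); they miss things now and then, are a little off and sometimes report something else, mostly with a low value. They report only what shows in the picture. A call takes as long as a camera call. They do not tell look-alikes from the thing itself.
- bot.spot_in(picture, query): "point" ([x, y, z] in m, in the coordinates of the camera as it stood for that picture, good to about 4 mm: the middle of the surface that is visible of it).
- bot.trace(picture, query): "region" (420x560 bool, what is visible of it).
- bot.mark_of(picture, query): "point" ([x, y, z] in m, in the coordinates of the camera as it stood for that picture, good to about 4 mm: a listed point, or the origin of a listed thing).
The state is a dict: "time_s": time; "q": joint angles; "joint_vel": joint speeds; "effort": joint torques, N m; "ee_pos": TCP position; "orientation": TCP orientation; "contact_force": force on the tool from outside, world axes, zero at the start; "wrist_torque": the same for the moment, N m; "finger_gap": finger opening in m; "grip_force": force on a finger pad.
Only numpy, scipy, OpenCV 4.12 (cv2) and the standard library are available. Lean on these libraries where they do the work, as an engineer would, in place of code of your own. Each camera call takes 0.05 s, during which the arm holds its last target. There are 200 camera calls.

TASK

The instrument case on the lab bench holds three measuring probes stuck tight in their cutouts. Work the one with the flat paddle-shaped head out of the case, pulling it straight up by its head with small wiggles, and stand it tip-down in the white beaker without dropping it. Leave the other two probes seated in the case and the beaker standing upright.

Things in the scene. Friction and masses are not known exactly. Their poses are not given: they have to be found in the camera images.
- flat_probe: The probe to take, upright, 110 mm long, 90 g. Origin at mid-length, 55 mm above the tip, level with the case top; z up. Steel shaft 16 mm, z -55 to +15; white paddle head z +15 to +55, 14 mm thick (x) by 34 mm wide (y), flat faces free to grip. Its lower 55 mm sit in the case: raise it 55 mm to clear. Rubber lips pinch the shaft: about 8 to 15 N to pull straight up, less while twisting about z.
- round_probe: Probe to leave seated in the same case: same shaft, white cylindrical head 28 mm across, 40 mm tall. Origin 55 mm above its tip, level with the case top; z up. The three probes stand in a row in any order, 72 mm apart, roughly along the paddle's 34 mm width. Black case 114 x 234 mm, 70 mm high, fixed to the bench; its 26 mm high lid lies open flat on the side away from the robot.
- square_probe: Probe to leave seated in the same case: same shaft, white square head 28 x 28 mm, 24 mm tall, its top 39 mm above the origin. Origin 55 mm above its tip, level with the case top; z up.
- beaker: Empty white plastic beaker, a plain open cylinder standing loose on the bench: outer diameter 76 mm, inner 68 mm, 70 mm high, inner floor 5 mm above the bench. Origin at the centre of its underside, z up. A probe let go in it leans on the rim.
Things that resemble listed ones, but are neither listed nor needed, are in the scene too. What is shaped like the beaker but purple is not meant. Leave any red look-alike of the flat_probe alone.

How it is judged:
On the way:
1. the flat-headed probe is pulled up clear of the case (height (world z) of flat_probe above 0.124 m), for 0.1 s.
At the end, for the whole second after the job is handed in: The flat-headed probe rests tip-down in the upright beaker (leaning under 0.15 rad): its mid-point within 34 mm of the beaker's axis and under 75 mm above its underside, leaning under 0.9 rad. The other two probes are within 15 mm of where they started (horizontal distance between flat_probe and beaker below 0.034 m and z of flat_probe in the frame of beaker below 0.075 m and angle between flat_probe's own z axis and vertical below 0.9 rad and angle between beaker's own z axis and vertical below 0.15 rad and linear speed of each of flat_probe, beaker below 0.05 m/s and distance of each of round_probe, square_probe from where it was at the start of the episode below 0.015 m); the robot touches nothing.
It fails at once if the flat-headed probe is dropped (falls free faster than 0.8 m/s) (linear speed of flat_probe above 0.8 m/s and contact force between flat_probe and the fingers below 0.05 N).
It fails at once if another probe is pulled or knocked from its place by more than 30 mm (distance of any of round_probe, square_probe from where it was at the start of the episode above 0.03 m).
It fails at once if the beaker is tipped over (angle between beaker's own z axis and vertical above 0.6 rad).
It also fails if it takes over 38 s, if anything falls off the work surface, if the arm or the gripper's body presses on something with over 40 N, if the wrist force passes 120 N, or if a joint passes its speed limit or range.

## Working session

There is one attempt and no reset: what is moved stays moved. The work goes in short steps, Python scripts to look and compute and a tool call to move; the robot and the scene stay as the last step left them, time stands still between calls to the robot, and variables do not carry over. Pictures are saved under pics/ and viewed, at most 10 in all, crops included, and the job is handed in when it is done.

Besides the shell and the picture viewer there is one more tool, called after ">>>" by a JSON object that holds its "method" and its "body", one argument or row to a line. jog_arm: Moves the arm, as the interface text tells. Shifts and turns lie within -1 to 1; 1 stands for 0.03 m of shift or 1.5 rad of turn. Its arguments: {"type":"object","properties":{"increments":{"type":"array","items":{"type":"array"}}},"required":["increments"]}

```bash
mkdir -p pics; cat > h.py <<'E'
import numpy as np, cv2
from rig import bot
def w(p,c): return c["R"].T@(np.array(p)-c["t"])
def cloud(c):
    d=c["range_z"]; K=c["camera_matrix"]; v,u=np.mgrid[:d.shape[0],:d.shape[1]]
    P=np.stack([(u-K[0,2])*d/K[0,0],(v-K[1,2])*d/K[1,1],d],-1)
    return (P-c["t"])@c["R"]
E
python3 - <<'E'
from h import *
for n in("scene","top"):
    c=bot.camera(n); cv2.imwrite(f"pics/{n}1.png",c["frame"]); P=cloud(c)
    for q in("flat_probe","round_probe","square_probe","beaker"):
        for r in bot.mark_of(c,q): print(n,q,"mark",w(r["point"],c).round(3),round(r["confidence"],2))
        for r in bot.trace(c,q):
            m=r["region"]&(c["range_z"]>0); X=P[m]
            if len(X)<5: continue
            zt=np.percentile(X[:,2],95); T=X[X[:,2]>zt-.008]
            rc,sz,a=cv2.minAreaRect(T[:,:2].astype(np.float32)*1000)
            v,u=np.nonzero(r["region"]); print("   tr",round(r["confidence"],2),"px",int(u.mean()),int(v.mean()),len(T),"ztop",zt.round(3),np.round(rc,0),np.round(sz,0),round(a,1))
print(bot.sense())
E
```

```text
scene flat_probe mark [ 0.496 -0.068  0.067] 0.7
scene flat_probe mark [ 0.375 -0.072  0.057] 0.53
   tr 0.83 px 191 206 67 ztop 0.11 [375. -72.] [12. 30.] 78.6
   tr 0.75 px 212 228 119 ztop 0.125 [495. -69.] [16. 34.] 18.4
scene round_probe mark [ 0.517 -0.137  0.072] 0.6
   tr 0.87 px 183 246 146 ztop 0.125 [ 518. -136.] [26. 27.] 30.6
scene square_probe mark [ 0.539 -0.206  0.066] 0.69
   tr 0.83 px 152 269 211 ztop 0.11 [ 540. -205.] [29. 28.] 18.7
scene beaker mark [0.537 0.215 0.002] 0.9
scene beaker mark [ 0.499  0.422 -0.001] 0.85
   tr 0.65 px 406 184 273 ztop 0.07 [495. 418.] [77. 77.] 71.2
   tr 0.58 px 342 222 301 ztop 0.07 [539. 212.] [73. 78.] 57.4
top flat_probe mark [ 0.37  -0.07   0.055] 0.48
top flat_probe mark [ 0.494 -0.068  0.071] 0.47
   tr 0.63 px 336 252 79 ztop 0.112 [372. -67.] [13. 33.] 79.4
top round_probe mark [ 0.516 -0.132  0.065] 0.57
top square_probe mark [ 0.538 -0.204  0.072] 0.58
   tr 0.68 px 223 189 159 ztop 0.072 [538. 216.] [74. 73.] 68.0
   tr 0.56 px 390 183 114 ztop 0.112 [ 538. -201.] [26. 27.] 21.2
top beaker mark [0.541 0.217 0.003] 0.78
[... 175 characters left out ...]
time_s': 0.9, 'q': array([-1.35382491e+00,  2.58565547e-01,  1.53498247e+00,  1.91254176e-06,
        1.34797151e+00, -2.02823013e-01]), 'joint_vel': array([ 0.00102197, -0.00022181, -0.00157387, -0.00073801, -0.00099883,
       -0.00083602]), 'effort': array([-2.18069536e-04, -4.45902872e+01, -2.90892327e+01, -2.23220095e-04,
        8.10394104e-04,  1.47124706e-05]), 'ee_pos': array([ 0.22418083, -0.50226434,  0.21593535]), 'orientation': array([9.78052380e-01, 2.08359164e-01, 1.19127562e-06, 3.65569431e-05]), 'contact_force': array([ 0.43427899, -0.24860286,  0.59766007]), 'wrist_torque': array([ 0.01766942, -0.04474372, -0.02176258]), 'grip_force': 0.0, 'finger_gap': 0.08577163010805589}
```

View pics/top1.png

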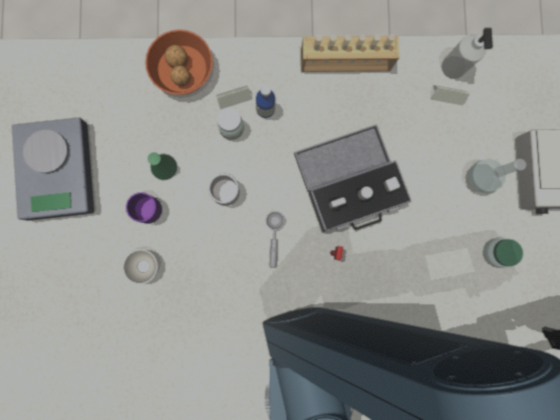

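View pics/scene1.png

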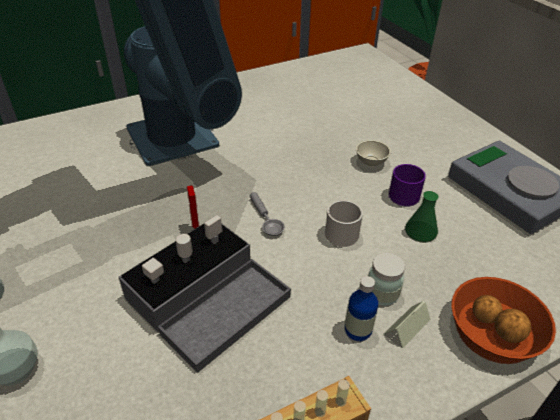

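The top view shows the white flat probe at px (338,202), world (0.495, -0.068), with the red look-alike at (338,253). The white beaker is at (224,190), world (0.539, 0.214), and the purple one at (144,207). The paddle's thin axis points about 18° from x. I'll move above it now.

>>> {"method": "jog_arm", "body": {
  "increments": [
    [0,[0.45,0.725,0],[0,0,0.0491]],
    [0,[0.45,0.725,0],[0,0,0.0491]],
    [0,[0.45,0.725,0],[0,0,0.0491]],
    [0,[0.45,0.725,0],[0,0,0.0491]],
    [0,[0.45,0.725,0],[0,0,0.0491]],
    [0,[0.45,0.725,0],[0,0,0.0491]],
    [0,[0.45,0.725,0],[0,0,0.0491]],
    [0,[0.45,0.725,0],[0,0,0.0491]],
    [0,[0.45,0.725,0],[0,0,0.0491]],
    [0,[0.45,0.725,0],[0,0,0.0491]],
    [0,[0.45,0.725,0],[0,0,0.0491]],
    [0,[0.45,0.725,-0.1],[0,0,0.0491]],
    [0,[0.45,0.725,-0.2],[0,0,0.0491]],
    [0,[0.45,0.725,-0.2],[0,0,0.0491]],
    [0,[0.45,0.725,-0.2],[0,0,0.0491]],
    [0,[0.45,0.725,-0.2],[0,0,0.0491]],
    [0,[0.45,0.725,-0.2],[0,0,0.0491]],
    [0,[0.45,0.725,-0.2],[0,0,0.0491]],
    [0,[0.45,0.725,-0.1],[0,0,0.0491]],
    [0,[0.45,0.725,0],[0,0,0.0491]]
  ]
}}

```text
time_s: 2.9
ee_pos: [0.4943, -0.0662, 0.1735]
orientation: [0.583, 0.812, -0.0, -0.0]
contact_force: [0.8, 0.6, 0.0]
finger_gap: 0.0853
grip_force: 0.0
```

```bash
python3 - <<'E'
from h import *
c=bot.camera("scene"); cv2.imwrite("pics/s2.png",cv2.resize(c["frame"][150:330,80:320],None,fx=3,fy=3)); P=cloud(c)
for r in bot.mark_of(c,"flat_probe"): print("mark",w(r["point"],c).round(3),round(r["confidence"],2))
X=P.reshape(-1,3); 
m=(abs(X[:,0]-.495)<.03)&(abs(X[:,1]+.068)<.03)&(X[:,2]>.118)&(X[:,2]<.132)
print(m.sum(),cv2.minAreaRect(X[m][:,:2].astype(np.float32)*1000))
s=bot.sense();print(s["time_s"],s["ee_pos"],s["orientation"],s["q"])
E
```

```text
mark [ 0.494 -0.069  0.068] 0.75
mark [ 0.373 -0.071  0.053] 0.71
116 ((494.4018859863281, -68.40721130371094), (16.201576232910156, 34.93447494506836), 15.55577564239502)
3.0 [ 0.4952682  -0.06504726  0.17385122] [ 5.82874783e-01  8.12561823e-01  5.20526805e-04 -9.95450986e-06] [-3.55028623e-01  2.01683248e-01  1.71707616e+00  1.07380647e-03
  1.22257773e+00 -6.81666745e-01]
```

View pics/s2.png

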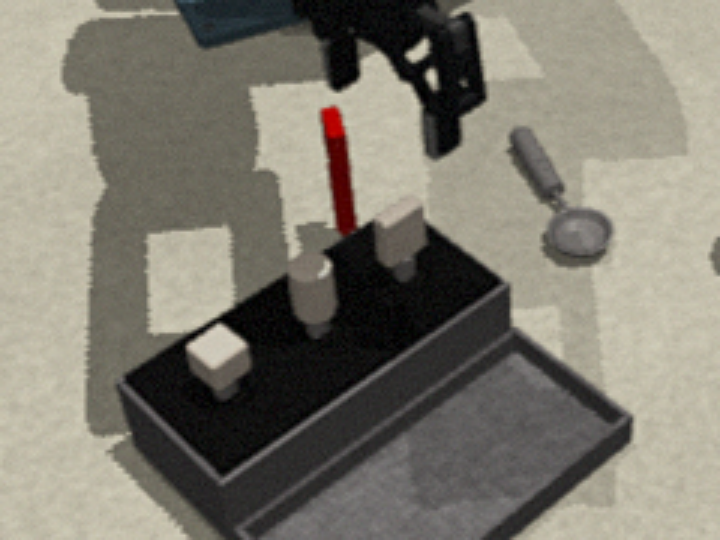

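The crop shows the open gripper above the white paddle at (400,230), in line with it, and the red clone at (340,170) stays clear. I'll descend and grip.

>>> {"method": "jog_arm", "body": {
  "increments": [
    [0,[0,-0.05,-0.3],[0,0,0]],
    [0,[0,0,-0.4],[0,0,0]],
    [0,[0,0,-0.4],[0,0,0]],
    [0,[0,0,-0.4],[0,0,0]],
    [0,[0,0,-0.4],[0,0,0]],
    [0,[0,0,-0.3],[0,0,0]],
    [0,[0,0,-0.3],[0,0,0]],
    [0,[0,0,0],[0,0,0]],
    [1,[0,0,0],[0,0,0]],
    [1,[0,0,0],[0,0,0]],
    [1,[0,0,0],[0,0,0]],
    [1,[0,0,0],[0,0,0]],
    [1,[0,0,0],[0,0,0]],
    [1,[0,0,0],[0,0,0]],
    [1,[0,0,0],[0,0,0]],
    [1,[0,0,0],[0,0,0]]
  ]
}}

```text
time_s: 4.6
ee_pos: [0.4944, -0.0689, 0.0994]
orientation: [0.585, 0.811, 0.0, 0.0]
contact_force: [-1.8, -0.0, 5.3]
finger_gap: 0.0122
grip_force: 60.1
```

>>> {"method": "jog_arm", "body": {
  "increments": [
    [1,[0,0,0.05],[0,0,0.05]],
    [1,[0,0,0.1],[0,0,-0.05]],
    [1,[0,0,0.1],[0,0,-0.05]],
    [1,[0,0,0.1],[0,0,0.05]],
    [1,[0,0,0.1],[0,0,0.05]],
    [1,[0,0,0.1],[0,0,-0.05]],
    [1,[0,0,0.1],[0,0,-0.05]],
    [1,[0,0,0.1],[0,0,0.05]],
    [1,[0,0,0.1],[0,0,0.05]],
    [1,[0,0,0.1],[0,0,-0.05]],
    [1,[0,0,0.1],[0,0,-0.05]],
    [1,[0,0,0.1],[0,0,0.05]],
    [1,[0,0,0],[0,0,0]]
  ]
}}

```text
time_s: 5.9
ee_pos: [0.4934, -0.0684, 0.1324]
orientation: [0.584, 0.812, -0.0, -0.001]
contact_force: [0.1, 0.8, -5.3]
finger_gap: 0.0119
grip_force: 58.8
```

>>> {"method": "jog_arm", "body": {
  "increments": [
    [1,[0,0,0.1],[0,0,0.05]],
    [1,[0,0,0.1],[0,0,-0.05]],
    [1,[0,0,0.1],[0,0,-0.05]],
    [1,[0,0,0.1],[0,0,0.05]],
    [1,[0,0,0.1],[0,0,0.05]],
    [1,[0,0,0.1],[0,0,-0.05]],
    [1,[0,0,0.1],[0,0,-0.05]],
    [1,[0,0,0.1],[0,0,0.05]],
    [1,[0,0,0.2],[0,0,0]],
    [1,[0,0,0.3],[0,0,0]],
    [1,[0,0,0.2],[0,0,0]],
    [1,[0,0,0],[0,0,0]]
  ]
}}

```text
time_s: 7.1
ee_pos: [0.495, -0.069, 0.1798]
orientation: [0.585, 0.811, 0.0, 0.001]
contact_force: [0.3, 0.1, -1.3]
finger_gap: 0.0122
grip_force: 59.4
```

```bash
python3 - <<'E'
from h import *
c=bot.camera("scene"); cv2.imwrite("pics/s3.png",cv2.resize(c["frame"][110:330,80:370],None,fx=2.6,fy=2.6))
for q in("flat_probe","round_probe","square_probe","beaker"):
  for r in bot.mark_of(c,q): print(q,w(r["point"],c).round(3),round(r["confidence"],2))
E
```

```text
flat_probe [ 0.371 -0.073  0.058] 0.51
round_probe [ 0.514 -0.132  0.07 ] 0.9
square_probe [ 0.538 -0.205  0.067] 0.75
beaker [0.537 0.211 0.002] 0.56
beaker [ 0.495  0.425 -0.001] 0.56
```

View pics/s3.png

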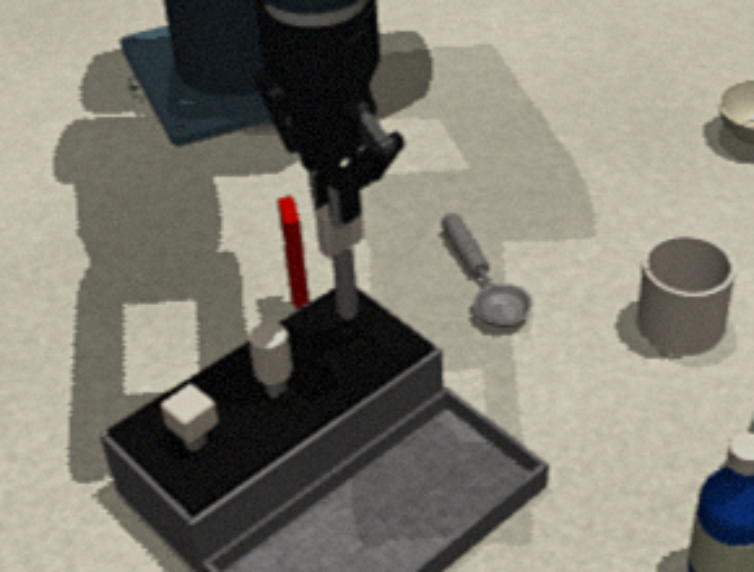

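The paddle is held upright by its head at (340,230), with the tip clear of the case top, and the other two probes are still seated. I'll carry it over the white beaker, shown at (685,295).

>>> {"method": "jog_arm", "body": {
  "increments": [
    [1,[0,0,0.2],[0,0,0]],
    [1,[0,0.15,0.2],[0,0,0]],
    [1,[0.09,0.35,0],[0,0,0]],
    [1,[0.1,0.6,0],[0,0,0]],
    [1,[0.1,0.6,0],[0,0,0]],
    [1,[0.1,0.6,0],[0,0,0]],
    [1,[0.1,0.6,0],[0,0,0]],
    [1,[0.1,0.6,0],[0,0,0]],
    [1,[0.1,0.6,0],[0,0,0]],
    [1,[0.1,0.6,0],[0,0,0]],
    [1,[0.1,0.6,0],[0,0,0]],
    [1,[0.1,0.6,0],[0,0,0]],
    [1,[0.1,0.6,0],[0,0,0]],
    [1,[0.1,0.6,0],[0,0,0]],
    [1,[0.1,0.6,0],[0,0,0]],
    [1,[0.1,0.6,0],[0,0,0]],
    [1,[0.1,0.6,0],[0,0,0]],
    [1,[0.08,0.6,0],[0,0,0]],
    [1,[0,0.53,0],[0,0,0]],
    [1,[0,0,0],[0,0,0]]
  ]
}}

```text
time_s: 9.35
ee_pos: [0.5407, 0.2347, 0.1903]
orientation: [0.584, 0.812, 0.0, -0.0]
contact_force: [0.2, -0.8, 0.0]
finger_gap: 0.0122
grip_force: 59.3
```

```bash
python3 - <<'E'
from h import *
c=bot.camera("scene"); cv2.imwrite("pics/s4.png",cv2.resize(c["frame"][50:290,230:450],None,fx=2.5,fy=2.5)); P=cloud(c).reshape(-1,3)
for q in("flat_probe","beaker"):
  for r in bot.mark_of(c,q): print(q,w(r["point"],c).round(3),round(r["confidence"],2))
for z in(.09,.10,.11,.12,.13,.14,.15,.16):
    m=(abs(P[:,0]-.54)<.04)&(abs(P[:,1]-.214)<.04)&(abs(P[:,2]-z)<.005)
    X=P[m]; print(z,m.sum(),X.mean(0).round(4) if m.sum() else "", np.ptp(X,axis=0).round(3) if m.sum() else "")
print(c["R"].T@-c["t"]); s=bot.sense();print(s["time_s"],s["ee_pos"])
E
```

```text
flat_probe [0.544 0.233 0.161] 0.83
flat_probe [ 0.377 -0.072  0.055] 0.65
beaker [0.537 0.211 0.003] 0.93
beaker [0.497 0.424 0.002] 0.78
0.09 0  
0.1 0  
0.11 17 [0.5453 0.2317 0.1118] [0.009 0.012 0.009]
0.12 28 [0.5448 0.232  0.1204] [0.009 0.016 0.009]
0.13 27 [0.5443 0.2314 0.1296] [0.014 0.012 0.009]
0.14 29 [0.5451 0.2311 0.14  ] [0.012 0.015 0.009]
0.15 32 [0.545  0.2319 0.1496] [0.014 0.014 0.01 ]
0.16 29 [0.5446 0.2312 0.1594] [0.012 0.014 0.01 ]
[ 1.18826435 -0.29509411  0.80050961]
9.5 [0.54102871 0.23211312 0.19032774]
```

View pics/s4.png

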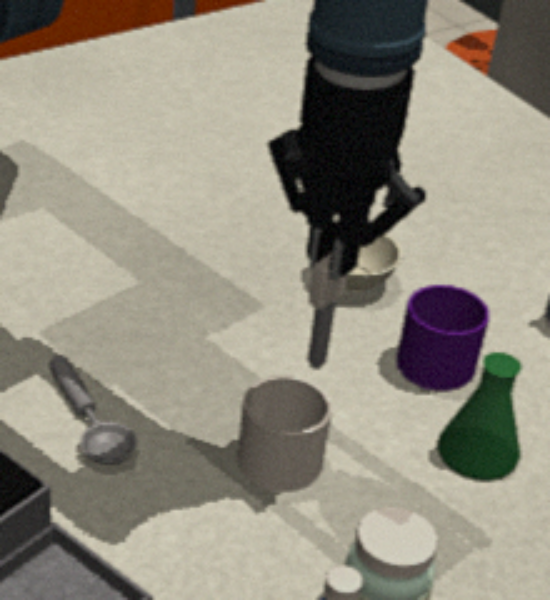

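The probe hangs upright, with its tip at (317,362). It is about 19 mm past the beaker axis in y, because I summed the y steps wrong; the beaker is at (285,430). I'll correct that, then descend.

>>> {"method": "jog_arm", "body": {
  "increments": [
    [1,[-0.05,-0.2,0],[0,0,0]],
    [1,[-0.05,-0.24,0],[0,0,0]],
    [1,[0,-0.2,0],[0,0,0]],
    [1,[0,0,0],[0,0,0]],
    [1,[0,0,-0.2],[0,0,0]],
    [1,[0,0,-0.3],[0,0,0]],
    [1,[0,0,-0.3],[0,0,0]],
    [1,[0,0,-0.3],[0,0,0]],
    [1,[0,0,-0.3],[0,0,0]],
    [1,[0,0,-0.3],[0,0,0]],
    [1,[0,0,-0.3],[0,0,0]],
    [1,[0,0,-0.3],[0,0,0]],
    [1,[0,0,-0.3],[0,0,0]],
    [1,[0,0,-0.2],[0,0,0]],
    [1,[0,0,-0.2],[0,0,0]],
    [1,[0,0,-0.1],[0,0,0]],
    [1,[0,0,0],[0,0,0]]
  ]
}}

```text
time_s: 11.2
ee_pos: [0.5381, 0.2129, 0.097]
orientation: [0.585, 0.811, -0.0, -0.0]
contact_force: [-0.4, -0.4, -1.1]
finger_gap: 0.0121
grip_force: 59.4
```

>>> {"method": "jog_arm", "body": {
  "increments": [
    [1,[0,0,-0.05],[0,0,0]],
    [1,[0,0,-0.05],[0,0,0]],
    [1,[0,0,-0.05],[0,0,0]],
    [1,[0,0,-0.04],[0,0,0]],
    [1,[0,0,0],[0,0,0]]
  ]
}}

```text
time_s: 11.7
ee_pos: [0.5382, 0.2129, 0.0915]
orientation: [0.585, 0.811, -0.0, -0.0]
contact_force: [-0.3, 0.8, -0.7]
finger_gap: 0.0121
grip_force: 59.4
```

```bash
python3 - <<'E'
from h import *
c=bot.camera("scene"); cv2.imwrite("pics/s5.png",cv2.resize(c["frame"][100:290,250:430],None,fx=3,fy=3))
for q in("flat_probe","beaker"):
  for r in bot.mark_of(c,q): print(q,w(r["point"],c).round(3),round(r["confidence"],2))
print(bot.sense()["contact_force"])
E
```

```text
flat_probe [ 0.375 -0.071  0.057] 0.78
flat_probe [0.544 0.216 0.058] 0.65
beaker [0.537 0.213 0.004] 0.77
beaker [0.497 0.423 0.002] 0.59
[-1.07726858 -0.04212968 -0.49104214]
```

View pics/s5.png

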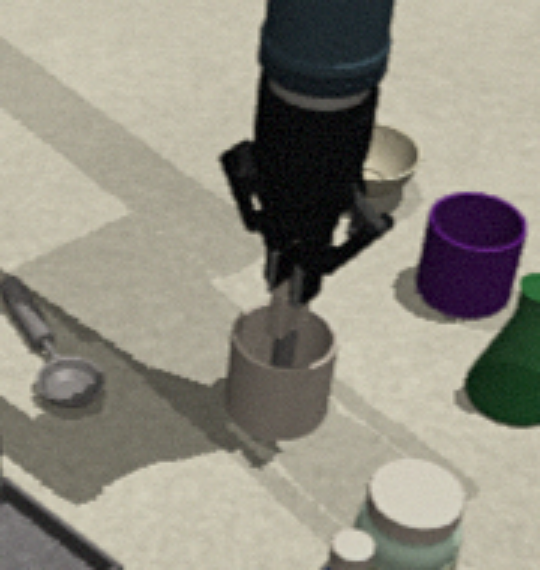

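The probe is inside the white beaker at (285,350) and near its centre, with no floor contact felt yet. I'll lower it in 1 mm steps until it touches.

>>> {"method": "jog_arm", "body": {
  "increments": [
    [1,[0,0,-0.035],[0,0,0]],
    [1,[0,0,0],[0,0,0]]
  ]
}}

```text
time_s: 12.05
ee_pos: [0.5382, 0.2129, 0.0906]
orientation: [0.585, 0.811, -0.0, -0.0]
contact_force: [-0.1, 0.3, -1.0]
finger_gap: 0.0121
grip_force: 59.4
```

>>> {"method": "jog_arm", "body": {
  "increments": [
    [1,[0,0,-0.035],[0,0,0]],
    [1,[0,0,0],[0,0,0]]
  ]
}}

```text
time_s: 12.25
ee_pos: [0.5383, 0.213, 0.0895]
orientation: [0.585, 0.811, -0.0, -0.0]
contact_force: [0.2, -0.4, -1.2]
finger_gap: 0.0121
grip_force: 59.4
```

>>> {"method": "jog_arm", "body": {
  "increments": [
    [1,[0,0,-0.03],[0,0,0]],
    [1,[0,0,0],[0,0,0]]
  ]
}}

```text
time_s: 12.45
ee_pos: [0.5387, 0.2131, 0.0894]
orientation: [0.585, 0.811, 0.0, 0.0]
contact_force: [-0.0, -1.1, 3.7]
finger_gap: 0.0121
grip_force: 60.0
```

The tip is on the floor. I'll open gently, starting with a small opening.

>>> {"method": "jog_arm", "body": {
  "increments": [
    [0.8,[0,0,0],[0,0,0]],
    [0.75,[0,0,0],[0,0,0]],
    [0.7,[0,0,0],[0,0,0]],
    [0.65,[0,0,0],[0,0,0]],
    [0.6,[0,0,0],[0,0,0]],
    [0.4,[0,0,0],[0,0,0]],
    [0.2,[0,0,0],[0,0,0]],
    [0,[0,0,0],[0,0,0]],
    [0,[0,0,0],[0,0,0]],
    [0,[0,0,0],[0,0,0]]
  ]
}}

```text
time_s: 13.45
ee_pos: [0.5383, 0.213, 0.0887]
orientation: [0.585, 0.811, 0.0, 0.0]
contact_force: [-0.4, 0.2, 0.4]
finger_gap: 0.0853
grip_force: 0.0
```

```bash
python3 - <<'E'
from h import *
c=bot.camera("scene"); cv2.imwrite("pics/s6.png",cv2.resize(c["frame"][100:290,250:430],None,fx=3,fy=3))
for q in("flat_probe","beaker"):
  for r in bot.mark_of(c,q): print(q,w(r["point"],c).round(3),round(r["confidence"],2))
E
```

```text
flat_probe [ 0.371 -0.071  0.058] 0.88
flat_probe [0.541 0.216 0.06 ] 0.73
beaker [ 0.495  0.423 -0.   ] 0.86
beaker [0.538 0.212 0.005] 0.61
```

View pics/s6.png

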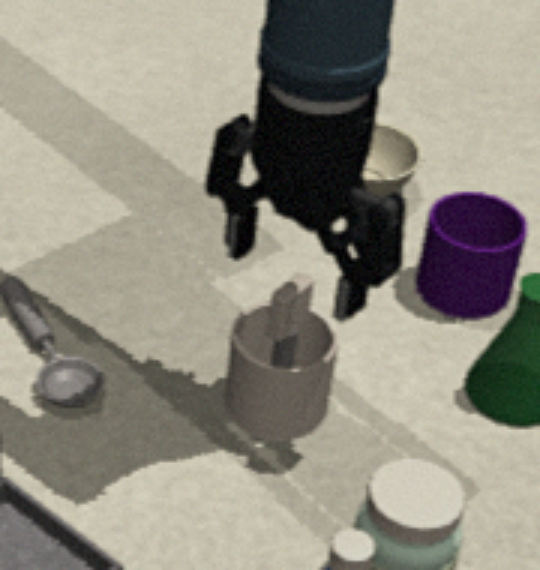

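The probe stands upright and free in the beaker at (290,310), with the fingers open on either side. I'll retreat straight up.

>>> {"method": "jog_arm", "body": {
  "increments": [
    [0,[0,0,0.2],[0,0,0]],
    [0,[0,0,0.4],[0,0,0]],
    [0,[0,0,0.6],[0,0,0]],
    [0,[0,0,0.6],[0,0,0]],
    [0,[0,0,0.6],[0,0,0]],
    [0,[0,0,0.6],[0,0,0]],
    [0,[0,0,0.6],[0,0,0]],
    [0,[0,0,0.4],[0,0,0]],
    [0,[0,0,0],[0,0,0]],
    [0,[0,0,0],[0,0,0]]
  ]
}}

```text
time_s: 14.6
ee_pos: [0.5382, 0.213, 0.2087]
orientation: [0.585, 0.811, 0.0, 0.0]
contact_force: [0.5, 0.3, -0.9]
finger_gap: 0.0852
grip_force: 0.0
```

```bash
python3 - <<'E'
from h import *
c=bot.camera("scene")
for q in("flat_probe","beaker","round_probe","square_probe"):
  for r in bot.mark_of(c,q): print(q,w(r["point"],c).round(3),round(r["confidence"],2))
s=bot.sense();print(s["time_s"],s["ee_pos"],s["contact_force"])
E
```

```text
flat_probe [ 0.375 -0.071  0.056] 0.66
flat_probe [0.54  0.214 0.06 ] 0.55
beaker [0.494 0.422 0.001] 0.93
beaker [0.538 0.213 0.005] 0.57
beaker [ 0.541 -0.205  0.07 ] 0.19
square_probe [ 0.538 -0.205  0.074] 0.77
14.85 [0.53781056 0.21285693 0.2077465 ] [ 0.82626462  0.12537177 -0.35522542]
```

```bash
python3 -c "
from rig import bot
print(bot.close_job())"
```

```text
the job is handed in; nothing more can be done
None
```

The flat-headed probe is standing tip-down in the upright white beaker, the other two probes were left seated in the case, and I handed the job in at about 15 s; the hand-in call returned no verdict.

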